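Load the slide cassette under the leaf spring of its docking bay

TASK

With closed fingertips on its low thumb ledge, press the slide cassette hard down until the sprung floor under it bottoms out and, keeping it pressed down, slide it forward under the lip and the leaf spring until it is fully home against the end stop and the sprung floor has come up again behind it. Do not lift the cassette or knock over or shift the glassware beside the dock, and finish clear of everything.

Things in the scene. Friction and masses are not known exactly. Their poses are not given: they have to be found in the camera images.
- dock: Docking bay (mm): aluminium channel fixed to the bench, 256 long, 111 wide, 45 high. Origin on the bench under its middle; x along the channel in the direction of travel, y across, z up. Side rails 87 apart, tops 30 up. Back: sprung floor, x = -120 to -9. Front: fixed floor 14 above the bench, x = -7 to the end stop, whose face is at x = 116, top 32 up. Lip and leaf cross at x = 36 to 96
- cassette: White slide cassette, loose in the channel, (mm) 120 long (x, forward), 84 wide, about 160 g, slippery. Origin: centre of its underside, 23.3 above the bench at the start. Its rear 30 (x = -60 to -30) is a low thumb ledge 10 thick, the rest 20 thick, so a vertical step 10 high across the full width faces back: fingertips standing on the ledge push forward against this step
- ledge (a point): Point on the cassette: middle of the thumb ledge's upper face, 15 mm in front of its rear edge and 15 mm behind the step, on the centre line. 33.3 mm above the bench at the start, 24.3 mm when pressed to the bottom
- home (a point): Fixed point of the dock where ledge is when the cassette is fully home and down, 24 mm above the bench, at dock x = 11 mm, y = 0. At the start the ledge is 103 to 113 mm short of it
- lip (a point): Middle of the lower edge, facing the open end, of the dark steel lip across the channel (mm: 12 long in x, underside 36.5, top 45 above the bench). The raised cassette is 6.8 mm too high to pass; bottomed, it clears by about 2 mm. When the cassette is home, its step stops 10 mm before this edge
- lift (a joint): Sprung floor, m: 0 raised, 0.009 pressed to its stop (level with the fixed floor). It pushes up with 6.5 N raised, 11 N bottomed: about 9 N on the ledge bottoms it; 12 to 20 N is good while sliding, right to the end. When the cassette's tail has left it, it springs back to 0 behind the tail and locks the cassette in
- leaf (a joint): Steel leaf spring 36 mm wide that hangs into the channel from the lip, dock x = 48 to 96 mm; angle in rad: 0 free, about 0.15 to 0.2 when its tip rests on the cassette's top. It drags on the cassette with a few newtons
- reagent: Amber glass bottle with a blue cap, 60 mm across, 130 mm high, standing beside the dock; origin at its underside. Leave it alone
- jar: Clear glass jar with a blue cap, 60 mm across, 90 mm high, standing beside the dock; origin at its underside. Leave it alone
- beaker: Glass beaker, 64 mm across, 85 mm high, standing beside the dock; origin at its underside. Leave it alone

How it is judged:
By the outcome, as a careful person would: the job done as asked, in the order asked, and still so for the second after the job is handed in, with the robot touching nothing.
It also fails if it takes over 48 s, if anything falls off the work surface, if the arm or the gripper's body presses on something with over 40 N, if the wrist force passes 120 N, or if a joint passes its speed limit or range.

ROBOT

A 7-joint arm with a two-finger parallel gripper is mounted at the origin on the work surface. World frame = base frame: x ahead of the robot, y to its left, z up, the work surface at z = 0. Lengths are in m, angles in rad, forces in N, time in s.
With the tool pointing down it reaches from about 0.4 to 0.875 m from the base axis. Payload 6.5 kg.
Tool frame: the origin (TCP) lies at the very end of the fingers, on their centre line; the grasp point (between the pads) lies 19 mm behind it; z points along the fingers, y is the line along which they close (so a half turn about z gives the same grasp; the last joint's range is limited). The gripper opens to 88 mm and grips with 3 to 60 N. Pads are 18 mm wide; open, the fingers measure 123 mm over their backs; the gripper's body (75 mm by 187 mm) begins 45 mm behind the grasp point.
Start: joints at [1.16, 0.536, -0.004, 1.538, 0.003, 1.067, -0.071], TCP at [0.22, -0.612, 0.239] pointing down, gripper open.
Joint ranges: [-2.7, 2.7], [-0.37, 2.16], [-1.27, 1.26], [0.24, 2.4], [-1.31, 4.45], [0.19, 1.91], [-2.76, 2.76]. Speed limits (rad/s): [2.39, 2.39, 3.14, 3.14, 3.14, 3.14, 3.14].

INTERFACE

Orientations are given as a unit quaternion [w, x, y, z].
In Python, from rig import bot gives the robot as it stands.
- The arm moves only by the tool step_arm, never from a script. Its argument "rows" is a list that holds one entry, the list of rows, each a list of 6 numbers: the shift along the world's x, y, z as a fraction of full scale, then the turn, a rotation vector about the world's x, y, z as a fraction of full scale. In form: [[[tx, ty, tz, ax, ay, az], ...]]. A call has 1 to 20 rows; each row is the pose to reach, as a shift and turn from the pose commanded when the call began; what a row does not reach only later rows make up. Full scale, the value 1, is 0.4 m for a shift and 90 degrees for a turn. A row lasts 1/8 s, in which the tool goes at most 62.5 mm and 10.7 degrees, less where a joint would pass 70% of its speed; a pose out of reach is approached as far as the arm can. A call with a number of a shift or a turn outside -1 to 1 is refused whole. A call with a gripper value outside its range is refused whole. "claw" is the opening, from -1 (shut) to 1 (fully open), set as the call begins (left out, the last holds). The fingers move at their own pace and stop on an object; the grip force is fixed at half the most. Time passes only in rows, so rows that repeat a pose let the fingers close. It gives the time, the measured TCP pose, the force, the opening and the grip force at its end, in the units of the state.
- bot.observe(): the state, without advancing time (a new reading comes with each control period).
- bot.camera(name): name is "side" or "top" or "wrist"; returns (picture, depth): 420x560x3 uint8, blue, green, red; 420x560 float32, m along the optical axis (not along the pixel's ray), 0 where there is no reading.
- bot.camera_model(name): a dict with "camera_matrix" (3x3 intrinsics, pixels), "dist_coeffs" ([k1, k2, p1, p2, k3] as OpenCV has them; the pictures are not rectified), "rvec" (rotation vector, rad) and "tvec" (3), from world to camera coordinates, as OpenCV has them. Camera axes: x right, y down, z forward; pixel columns grow to the right and rows downward; lengths in m; the calibration is good to about 2 mm. A picture is of the moment at which its call begins: read the wrist's pose just before it. camera_model takes no time and is no camera call; for the wrist camera it gives the pose at the moment of the call.
- bot.hand_in(): hands the job in; it is judged then, once.
The state is a dict: "time": time; "q": joint angles; "qvel": joint speeds; "joint_torque": joint torques, N m; "tcp_pos": TCP position; "ee_rot": TCP orientation; "force": force on the tool from outside, world axes, zero at the start; "ft_torque": the same for the moment, N m; "width": opening from 0.0 (shut) to 1.0 (fully open); "gripper_force": force on a finger pad.
Only numpy, scipy, OpenCV 4.12 (cv2) and the standard library are available. Lean on these libraries where they do the work, as an engineer would, in place of code of your own. Each camera call takes 0.05 s, during which the arm holds its last target. There are 200 camera calls.

## Working session

There is one attempt and no reset: what is moved stays moved. The work goes in short steps, Python scripts to look and compute and a tool call to move; the robot and the scene stay as the last step left them, time stands still between calls to the robot, and variables do not carry over. Pictures are saved under pics/ and viewed, at most 10 in all, crops included, and the job is handed in when it is done.

Besides the shell and the picture viewer there is one more tool, called after "Request:" as name(argument=value, ...), one argument or row to a line, values as JSON. step_arm: Moves the arm, as the interface text tells. Its arguments: {"type":"object","properties":{"rows":{"type":"array","items":{"type":"array","items":{"type":"array","items":{"type":"number"}}}},"claw":{"type":"number"}},"required":["rows"]}

```bash
mkdir -p pics
cat > h.py <<'E'
from rig import bot
import numpy as np, cv2
def snap(name,fn):
    m=bot.camera_model(name); p,d=bot.camera(name)
    cv2.imwrite(f'pics/{fn}.png',p); np.savez(f'pics/{fn}.npz',p=p,d=d,K=m['camera_matrix'],D=m['dist_coeffs'],r=m['rvec'],t=m['tvec'])
def load(fn): return np.load(f'pics/{fn}.npz')
def toworld(z,uv,depth=None):
    """pixel(s)->world via depth"""
    uv=np.array(uv,float).reshape(-1,2)
    n=cv2.undistortPoints(uv.reshape(-1,1,2),np.array(z['K'],float),np.array(z['D'],float)).reshape(-1,2)
    dd=z['d'][uv[:,1].astype(int),uv[:,0].astype(int)] if depth is None else depth
    c=np.c_[n*np.c_[dd],dd]; R=cv2.Rodrigues(np.array(z['r'],float))[0]
    return (c-np.array(z['t']).reshape(1,3))@R
def atz(z,uv,h):
    a=toworld(z,uv,np.ones(len(uv))*.1); b=toworld(z,uv,np.ones(len(uv))*1.)
    s=(h-a[:,2])/(b[:,2]-a[:,2]); return a+s[:,None]*(b-a)
E
python3 - <<'E'
from h import *
o=bot.observe(); print(o)
snap('top','top1'); snap('side','side1')
E
```

```text
{'time': 0.0, 'q': array([ 1.15978645,  0.53714237, -0.00445687,  1.53886533,  0.00261999,
        1.06727169, -0.07123074]), 'qvel': array([-0.00113548,  0.00054288,  0.00021033,  0.00117244, -0.00032918,
        0.00022864, -0.00094141]), 'joint_torque': array([-9.89706095e-04, -5.70996559e+01,  9.90406238e-01, -2.51611197e+01,
       -5.62344154e-02,  1.78700726e-02,  1.23427903e-04]), 'tcp_pos': array([ 0.21949684, -0.61117563,  0.23785736]), 'ee_rot': array([-8.14168442e-04,  9.85168988e-01,  1.71584841e-01, -2.08691021e-04]), 'force': array([ 0.90602561, -0.53244165, -0.12174966]), 'ft_torque': array([ 0.06685453, -0.00430546, -0.03835533]), 'gripper_force': 0.0, 'width': 1.0002396393005462}
```

View pics/top1.png

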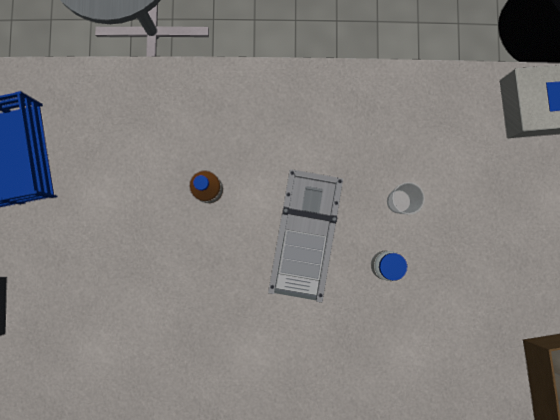

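View pics/side1.png

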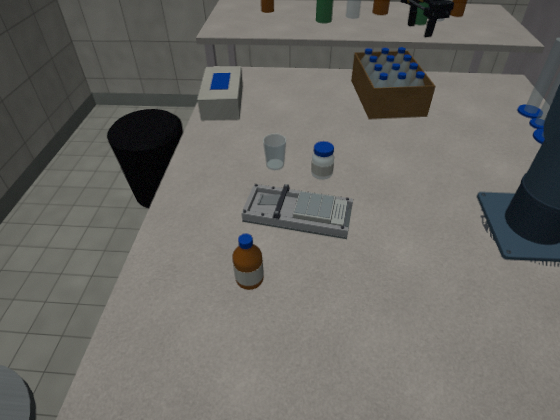

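The top view shows the dock with its open or ledge end at about (297,297) and its end stop at (316,175). The lip crosses at (310,214). The bottle (205,186), beaker (405,199) and jar (391,266) stand well to the sides.

Run:
```python
from h import *
z=load('top1')
c=[(271,293),(322,300),(341,178),(290,171)]
print(atz(z,c,.03)); print(toworld(z,[(274,288),(321,296),(337,181),(292,174),(297,290),(304,250)]))
P=atz(z,c,.03); print('c',P.mean(0), np.linalg.norm(np.diff(P,axis=0),axis=1))
print(atz(z,[(205,186),(205,186),(405,199),(391,266)],.1))
f=(P[2]+P[3]-P[0]-P[1])[:2]; print('yaw',np.arctan2(f[1],f[0]))
p=cv2.resize(z['p'][160:310,260:350],None,fx=4,fy=4,interpolation=cv2.INTER_CUBIC); cv2.imwrite('pics/crop1.png',p)
```

```text
[[ 0.4555864   0.06213961  0.03      ]
 [ 0.44224176 -0.0410846   0.03      ]
 [ 0.69056887 -0.07896167  0.03      ]
 [ 0.70391546  0.02562974  0.03      ]]
[[ 0.4655375   0.05617336  0.02810791]
 [ 0.44997152 -0.03928489  0.02685765]
 [ 0.6841303  -0.07058717  0.03148245]
 [ 0.69755718  0.02154275  0.03168372]
 [ 0.46239202  0.00980552  0.03413046]
 [ 0.54307052 -0.00325883  0.04369407]]
c [ 0.57307812 -0.00806923  0.03      ] [0.10408322 0.25119917 0.10543954]
[[ 0.66407823  0.18967275  0.1       ]
 [ 0.66407823  0.18967275  0.1       ]
 [ 0.64279082 -0.19359376  0.1       ]
 [ 0.51462604 -0.16617472  0.1       ]]
yaw -0.1486704034458391
```

View pics/crop1.png

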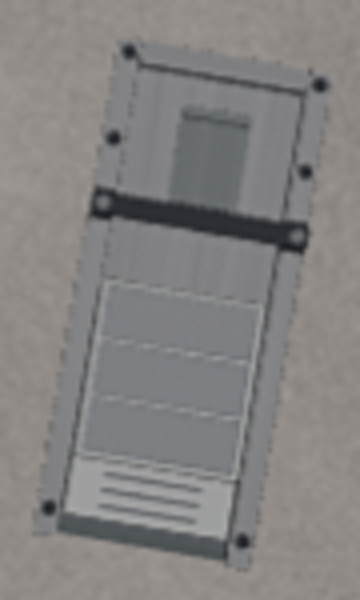

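The crop shows the ledge with its grooves at crop (150,495), the step at about (155,470), the lip at (200,220) and the leaf at (212,150). The dock centre is near (0.573, -0.008) with yaw -0.149, so the ledge is near (0.477, 0.006). I'll go above it with the fingers closed.

Request:
step_arm(
  claw=-1,
  rows=[
    [[0.04, 0.12, 0, 0, 0, -0.02], [0.08, 0.24, 0, 0, 0, -0.04], [0.12, 0.36, 0, 0, 0, -0.06], [0.16, 0.48, 0, 0, 0, -0.08], [0.2, 0.6, 0, 0, 0, -0.1], [0.24, 0.72, 0, 0, 0, -0.12], [0.27, 0.81, 0, 0, 0, -0.14], [0.3, 0.9, 0, 0, 0, -0.16], [0.3, 0.9, 0, 0, 0, -0.16], [0.3, 0.9, 0, 0, 0, -0.16]],
  ],
)

```text
time: 1.35
tcp_pos: [0.3394, -0.2523, 0.2386]
ee_rot: [0.0, 0.999, 0.047, -0.0]
force: [-0.3, -0.1, -0.7]
width: 0.005
gripper_force: 0.0
```

Request:
step_arm(
  rows=[
    [[0.04, 0.09, 0, 0, 0, -0.03], [0.08, 0.18, 0, 0, 0, -0.05], [0.12, 0.27, 0, 0, 0, -0.08], [0.16, 0.36, 0, 0, 0, -0.1], [0.2, 0.45, 0, 0, 0, -0.12], [0.24, 0.54, -0.04, 0, 0, -0.14], [0.27, 0.62, -0.08, 0, 0, -0.154], [0.285, 0.65, -0.1, 0, 0, -0.154], [0.285, 0.65, -0.1, 0, 0, -0.154], [0.285, 0.65, -0.1, 0, 0, -0.154]],
  ],
)

```text
time: 2.6
tcp_pos: [0.4536, 0.0065, 0.199]
ee_rot: [0.0, 0.997, -0.075, 0.0]
force: [0.2, -0.8, -0.5]
width: 0.005
gripper_force: 0.0
```

Run:
```python
from h import *
o=bot.observe(); print(o['time'],o['tcp_pos'],o['ee_rot'],o['q'],o['force'],o['width'])
snap('wrist','w1')
```

```text
2.6 [0.45362352 0.00648379 0.19898292] [ 3.91685016e-04  9.97171928e-01 -7.51531251e-02  2.06793956e-05] [ 0.17443541  0.28038204 -0.3342013   2.05983842  0.1255031   0.82021916
 -1.95471325] [ 0.18409486 -0.813725   -0.48384758] 0.004659514228645213
```

View pics/w1.png

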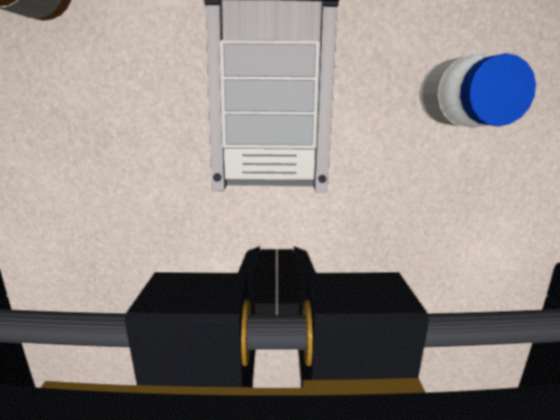

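The wrist view shows the ledge at px (270,164), its rear edge at row ~181 and the step at row ~148. The rails run from (217,188) and (322,186) up to the lip at row ~3.

Run:
```python
from h import *
z=load('w1')
n=['ledge rear L','rear R','stepL','stepR']
print(atz(z,[(226,181),(315,181)],.0333)); print(atz(z,[(224,147),(316,147)],.0433))
print('rails rear',atz(z,[(211,191),(328,188)],.03)); print('railscrew',atz(z,[(217,177),(322,179)],.03))
print('rail far',atz(z,[(207,10),(334,10)],.03)); print('lip',atz(z,[(208,4),(335,3)],.045))
print(toworld(z,[(270,165),(270,115),(216,150),(325,150)]))
p=z['p'][130:200,200:340]; cv2.imwrite('pics/crop2.png',cv2.resize(p,None,fx=5.5,fy=5.5,interpolation=cv2.INTER_CUBIC))
```

```text
[[ 0.46543242  0.05327437  0.0333    ]
 [ 0.45283895 -0.02910167  0.0333    ]]
[[ 0.49792126  0.04734048  0.0433    ]
 [ 0.48564751 -0.03285358  0.0433    ]]
rails rear [[ 0.45734733  0.06996718  0.03      ]
 [ 0.44339666 -0.04082599  0.03      ]]
railscrew [[ 0.46986016  0.0615604   0.03      ]
 [ 0.45296519 -0.03615489  0.03      ]]
rail far [[ 0.61273192  0.04224775  0.03      ]
 [ 0.59647951 -0.06353297  0.03      ]]
lip [[ 0.61301226  0.03840996  0.045     ]
 [ 0.59834852 -0.06210001  0.045     ]]
[[ 0.47400649  0.01021112  0.03265753]
 [ 0.5188493   0.00298463  0.04234536]
 [ 0.49483823  0.05772999  0.02854195]
 [ 0.47983162 -0.04199484  0.03038003]]
```

View pics/crop2.png

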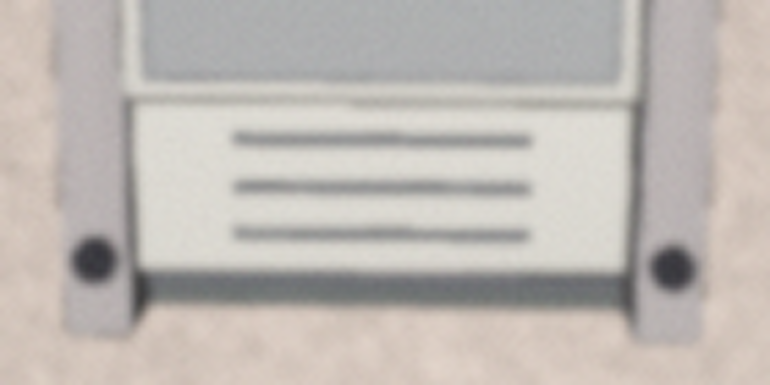

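Ledge middle is at about (0.4755, 0.010) and the step at (0.490, 0.007). The distance from lip to ledge is 132 mm, against 128 to 138 expected, so the positions agree. Tool yaw of -0.150 matches the dock. I'll descend to just above the ledge, 3 mm ahead of its middle.

Request:
step_arm(
  rows=[
    [[0.03, 0.004, -0.08, 0, 0, -0.002], [0.0625, 0.0075, -0.16, 0, 0, -0.002], [0.0625, 0.0075, -0.24, 0, 0, -0.002], [0.0625, 0.0075, -0.32, 0, 0, -0.002], [0.0625, 0.0075, -0.37, 0, 0, -0.002], [0.0625, 0.0075, -0.39, 0, 0, -0.002], [0.0625, 0.0075, -0.4, 0, 0, -0.002], [0.0625, 0.0075, -0.4, 0, 0, -0.002], [0.0625, 0.0075, -0.4, 0, 0, -0.002]],
  ],
)

```text
time: 3.78
tcp_pos: [0.4791, 0.0112, 0.0394]
ee_rot: [-0.0, 0.997, -0.076, 0.001]
force: [0.2, -0.2, -0.4]
width: 0.007
gripper_force: 0.1
```

Run:
```python
from h import *
o=bot.observe(); print(o['time'],o['tcp_pos'],o['ee_rot'],o['force'],o['width'])
snap('wrist','w2')
p=cv2.imread('pics/w2.png')[120:330,140:420]; cv2.imwrite('pics/crop3.png',cv2.resize(p,None,fx=2.8,fy=2.8))
```

```text
3.775 [0.47914508 0.01116487 0.03935833] [-1.99634287e-05  9.97124378e-01 -7.57805718e-02  5.29325358e-04] [ 0.18276687 -0.17453369 -0.43612004] 0.006936909173451609
```

View pics/crop3.png

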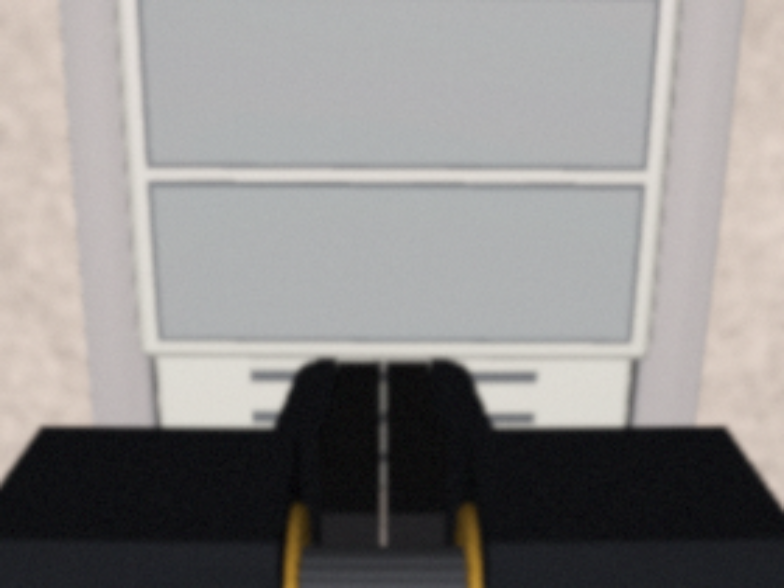

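The closed fingers stand over the ledge, with their front at crop row ~360 just behind the step at row ~352. They are about 1 to 2 mm left of centre. I'll press down in small steps.

Request:
step_arm(
  rows=[
    [[0, -0.004, -0.01, 0, 0, 0], [0, -0.004, -0.015, 0, 0, 0], [0, -0.004, -0.02, 0, 0, 0], [0, -0.004, -0.025, 0, 0, 0], [0, -0.004, -0.025, 0, 0, 0]],
  ],
)

```text
time: 4.45
tcp_pos: [0.4789, 0.0094, 0.0289]
ee_rot: [0.0, 0.997, -0.076, 0.0]
force: [-0.9, -1.8, 6.0]
width: 0.004
gripper_force: 3.3
```

Request:
step_arm(
  rows=[
    [[0, 0, -0.004, 0, 0, 0], [0, 0, -0.008, 0, 0, 0], [0, 0, -0.012, 0, 0, 0], [0, 0, -0.014, 0, 0, 0], [0, 0, -0.014, 0, 0, 0]],
  ],
)

```text
time: 5.08
tcp_pos: [0.4789, 0.0094, 0.0244]
ee_rot: [0.001, 0.997, -0.076, 0.0]
force: [-5.4, -0.8, 24.3]
width: 0.006
gripper_force: 11.8
```

Request:
step_arm(
  rows=[
    [[0, 0, 0.001, 0, 0, 0], [0.005, -0.0008, 0.001, 0, 0, 0], [0.01, -0.0015, 0.001, 0, 0, 0], [0.015, -0.0023, 0.001, 0, 0, 0], [0.02, -0.003, 0.001, 0, 0, 0], [0.025, -0.0038, 0.001, 0, 0, 0]],
  ],
)

```text
time: 5.82
tcp_pos: [0.4887, 0.0084, 0.0245]
ee_rot: [0.0, 0.997, -0.076, -0.0]
force: [-5.1, -0.3, 19.6]
width: 0.003
gripper_force: 9.5
```

Request:
step_arm(
  rows=[
    [[0.007, -0.001, 0.0005, 0, 0, 0], [0.014, -0.0021, 0.0007, 0, 0, 0], [0.021, -0.0032, 0.0007, 0, 0, 0], [0.028, -0.0043, 0.0007, 0, 0, 0], [0.035, -0.0054, 0.0007, 0, 0, 0], [0.042, -0.0064, 0.0007, 0, 0, 0], [0.049, -0.0075, 0.0007, 0, 0, 0], [0.056, -0.0086, 0.0007, 0, 0, 0]],
  ],
)

```text
time: 6.82
tcp_pos: [0.5112, 0.005, 0.0247]
ee_rot: [0.0, 0.997, -0.076, 0.0]
force: [-4.3, -0.2, 15.9]
width: 0.005
gripper_force: 7.5
```

Request:
step_arm(
  rows=[
    [[0.007, -0.001, -0.0005, 0, 0, 0], [0.014, -0.0021, -0.0005, 0, 0, 0], [0.021, -0.0032, -0.0005, 0, 0, 0], [0.028, -0.0043, -0.0005, 0, 0, 0], [0.035, -0.0054, -0.0005, 0, 0, 0], [0.042, -0.0064, -0.0005, 0, 0, 0], [0.049, -0.0075, -0.0005, 0, 0, 0], [0.056, -0.0086, -0.0005, 0, 0, 0]],
  ],
)

```text
time: 7.82
tcp_pos: [0.5337, 0.0015, 0.0247]
ee_rot: [0.0, 0.997, -0.076, 0.0]
force: [-4.3, -0.1, 16.7]
width: 0.004
gripper_force: 8.3
```

Run:
```python
from h import *
o=bot.observe(); print(o['time'],o['tcp_pos'],o['ee_rot'],o['force'],o['width'])
snap('wrist','w3')
p=cv2.imread('pics/w3.png')[0:330,100:460]; cv2.imwrite('pics/crop4.png',cv2.resize(p,None,fx=1.8,fy=1.8))
```

```text
7.825 [0.53373236 0.00146972 0.02469765] [ 1.15954079e-04  9.97132831e-01 -7.56709622e-02  9.78156858e-05] [-4.2825996  -0.05495632 16.68056929] 0.0036241154390935395
```

View pics/crop4.png

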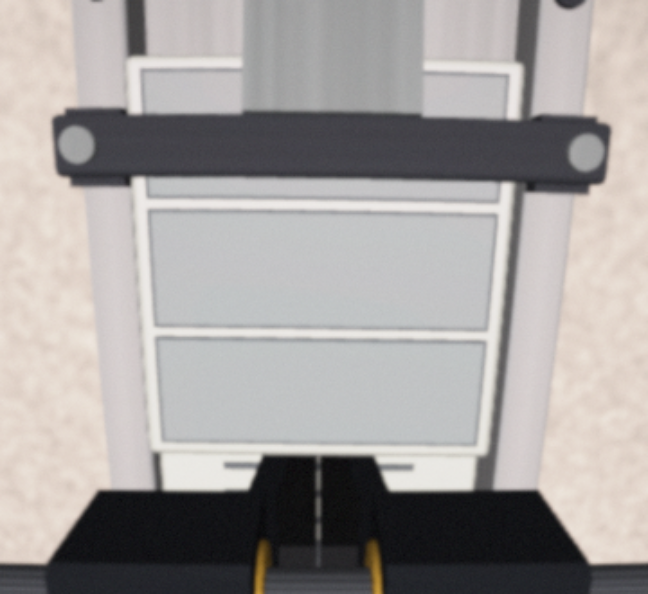

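The cassette has passed under the lip (crop row 150) and leaf, with the fingers against the step at row ~455. I'll continue.

Request:
step_arm(
  rows=[
    [[0.007, -0.001, 0, 0, 0, 0], [0.014, -0.0021, 0, 0, 0, 0], [0.021, -0.0032, 0, 0, 0, 0], [0.028, -0.0043, 0, 0, 0, 0], [0.035, -0.0054, 0, 0, 0, 0], [0.042, -0.0064, 0, 0, 0, 0], [0.049, -0.0075, 0, 0, 0, 0], [0.056, -0.0086, 0, 0, 0, 0], [0.063, -0.0097, 0, 0, 0, 0], [0.07, -0.0108, 0, 0, 0, 0]],
  ],
)

```text
time: 9.12
tcp_pos: [0.5605, -0.003, 0.0247]
ee_rot: [0.0, 0.997, -0.076, -0.001]
force: [-8.0, -0.4, 19.6]
width: 0.005
gripper_force: 9.8
```

Request:
step_arm(
  rows=[
    [[0.006, -0.0009, 0.0005, 0, 0, 0], [0.012, -0.0018, 0.0005, 0, 0, 0], [0.018, -0.0028, 0.0005, 0, 0, 0], [0.024, -0.0037, 0.0005, 0, 0, 0], [0.03, -0.0046, 0.0005, 0, 0, 0], [0.036, -0.0055, 0.0005, 0, 0, 0], [0.042, -0.0064, 0.0005, 0, 0, 0]],
  ],
)

```text
time: 10.0
tcp_pos: [0.5775, -0.0058, 0.0247]
ee_rot: [0.0, 0.997, -0.076, -0.001]
force: [-5.1, -1.4, 16.2]
width: 0.002
gripper_force: 8.1
```

Next is the last centimetre, in short increments, watching for the end stop.

Request:
step_arm(
  rows=[
    [[0.004, -0.0006, 0, 0, 0, 0], [0.008, -0.0012, 0, 0, 0, 0], [0.012, -0.0018, 0, 0, 0, 0], [0.016, -0.0024, 0, 0, 0, 0], [0.018, -0.0028, 0, 0, 0, 0]],
  ],
)

```text
time: 10.62
tcp_pos: [0.5847, -0.0069, 0.0245]
ee_rot: [0.0, 0.997, -0.076, -0.001]
force: [-6.4, -0.6, 13.9]
width: 0.007
gripper_force: 7.4
```

Request:
step_arm(
  rows=[
    [[0.003, -0.0005, -0.0003, 0, 0, 0], [0.006, -0.0009, -0.0003, 0, 0, 0], [0.009, -0.0014, -0.0003, 0, 0, 0]],
  ],
)

```text
time: 11.0
tcp_pos: [0.5882, -0.0076, 0.0245]
ee_rot: [0.001, 0.997, -0.076, -0.001]
force: [-6.1, -0.6, 15.2]
width: 0.01
gripper_force: 7.9
```

Request:
step_arm(
  rows=[
    [[0.003, -0.0005, 0, 0, 0, 0], [0.006, -0.0009, 0, 0, 0, 0], [0.008, -0.0012, 0, 0, 0, 0]],
  ],
)

```text
time: 11.38
tcp_pos: [0.5885, -0.0076, 0.0244]
ee_rot: [0.001, 0.997, -0.076, -0.004]
force: [-16.6, -0.3, 26.8]
width: 0.007
gripper_force: 14.3
```

The tool has stopped at x = 0.5885 with the push force rising, so this looks like the end stop. I'll ease off slightly and check.

Request:
step_arm(
  rows=[
    [[-0.001, 0.0002, 0.001, 0, 0, 0], [-0.001, 0.0002, 0.001, 0, 0, 0]],
  ],
)

```text
time: 11.62
tcp_pos: [0.5885, -0.0076, 0.0245]
ee_rot: [0.001, 0.997, -0.076, -0.003]
force: [-12.5, 0.2, 19.9]
width: 0.001
gripper_force: 11.0
```

Run:
```python
from h import *
o=bot.observe(); print(o['time'],o['tcp_pos'],o['force'])
snap('wrist','w4'); snap('side','s4')
a=cv2.resize(cv2.imread('pics/w4.png')[0:330,120:440],None,fx=1.3,fy=1.3)
b=cv2.resize(cv2.imread('pics/s4.png')[165:255,230:370],None,fx=2.7,fy=2.7,interpolation=cv2.INTER_CUBIC)
h=np.zeros((max(a.shape[0],b.shape[0]),a.shape[1]+b.shape[1],3),np.uint8); h[:a.shape[0],:a.shape[1]]=a; h[:b.shape[0],a.shape[1]:]=b
cv2.imwrite('pics/c5.png',h)
```

```text
11.625 [ 0.58848451 -0.00761903  0.02445805] [-12.45907957   0.17734651  19.8873644 ]
```

View pics/c5.png

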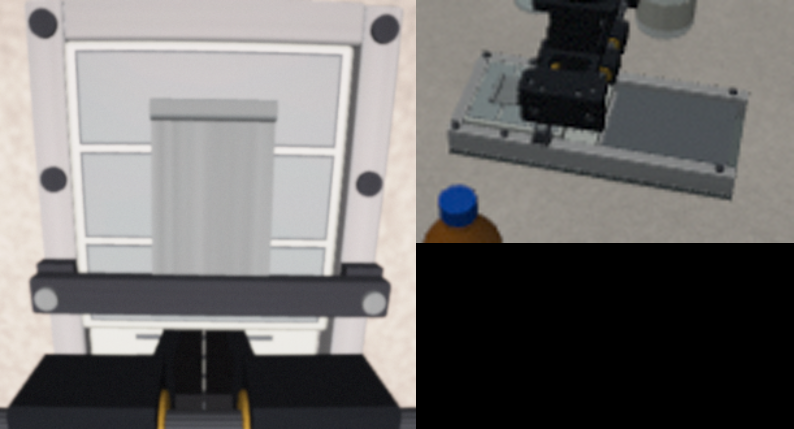

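The left panel shows the cassette front at the end stop (row ~42) and the step 10 mm short of the lip. The right panel shows the dark sprung floor behind the tail. I'll check the floor height from depth: about 23 mm if it is up, about 14 mm if it is down.

Run:
```python
from h import *
z=load('s4')
uv=[(u,v) for u in range(310,346,4) for v in (203,208,213)]
W=toworld(z,uv)
th=-.155;c=np.array([.573,-.008]);R=np.array([[np.cos(th),np.sin(th)],[-np.sin(th),np.cos(th)]])
D=(W[:,:2]-c)@R.T
A=np.c_[D,W[:,2]]; print(np.round(A*1000,1)[::2]); 
# rail-top reference
print(np.median(W[:,2]), toworld(z,[(320,224),(330,226),(310,222),(320,235),(320,240)]).round(4))
```

```text
[[ -27.9  -19.7   27. ]
 [ -33.8   14.    26.1]
 [ -40.4   -4.3   26.9]
 [ -47.2  -23.1   27.8]
 [ -52.5    9.4   25.6]
 [ -59.4   -9.7   25.8]
 [ -66.4  -28.    27.1]
 [ -71.3    4.9   25.2]
 [ -78.4  -14.2   25.5]
 [ -85.6  -34.1   25.4]
 [ -90.1   -0.4   24.1]
 [ -97.4  -20.1   23.8]
 [-105.   -36.6   27. ]
 [-109.    -2.5   26.1]]
0.025579881476479115 [[0.5181 0.0515 0.0316]
 [0.4951 0.0574 0.0325]
 [0.5414 0.0477 0.0328]
 [0.5163 0.0587 0.0016]
 [0.5163 0.074  0.0011]]
```

The floor reads about 25 mm with rails at about 32 mm against 30 true. So it is really at about 23 mm, raised and locked behind the tail. I'll unload gently and then go straight up.

Request:
step_arm(
  rows=[
    [[-0.001, 0.0002, 0.001, 0, 0, 0], [-0.002, 0.0003, 0.002, 0, 0, 0], [-0.003, 0.0005, 0.003, 0, 0, 0], [-0.004, 0.0006, 0.005, 0, 0, 0], [-0.005, 0.0008, 0.01, 0, 0, 0], [-0.006, 0.0009, 0.02, 0, 0, 0], [-0.006, 0.0009, 0.05, 0, 0, 0], [-0.006, 0.0009, 0.1, 0, 0, 0], [-0.006, 0.0009, 0.18, 0, 0, 0], [-0.006, 0.0009, 0.28, 0, 0, 0], [-0.006, 0.0009, 0.38, 0, 0, 0], [-0.006, 0.0009, 0.45, 0, 0, 0], [-0.006, 0.0009, 0.45, 0, 0, 0], [-0.006, 0.0009, 0.45, 0, 0, 0]],
  ],
)

```text
time: 13.48
tcp_pos: [0.5895, -0.0075, 0.2042]
ee_rot: [0.0, 0.997, -0.076, 0.0]
force: [-0.3, -0.1, -0.3]
width: 0.009
gripper_force: 0.0
```

Run:
```python
from h import *
o=bot.observe(); print(o['time'],o['tcp_pos'],o['force'])
snap('wrist','w5'); snap('side','s5')
a=cv2.resize(cv2.imread('pics/w5.png'),None,fx=.85,fy=.85)
b=cv2.resize(cv2.imread('pics/s5.png')[165:255,230:350],None,fx=2.6,fy=2.6,interpolation=cv2.INTER_CUBIC)
h=np.zeros((max(a.shape[0],b.shape[0]),a.shape[1]+b.shape[1],3),np.uint8); h[:a.shape[0],:a.shape[1]]=a; h[:b.shape[0],a.shape[1]:]=b
cv2.imwrite('pics/c6.png',h)
```

```text
13.475 [ 0.58947561 -0.00746865  0.20419913] [-0.31104694 -0.1147284  -0.29230297]
```

View pics/c6.png

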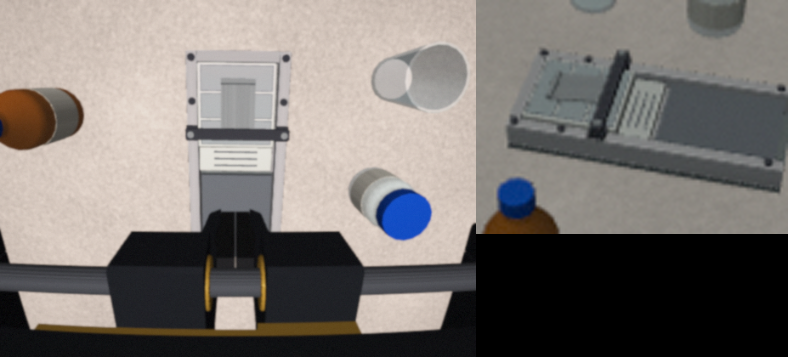

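The cassette is home under the leaf and lip, with the ledge behind the lip (row ~158), the floor up, the glassware untouched and the tool clear. One check for any slip backward on release.

Run:
```python
from h import *
z=load('w5'); g=cv2.cvtColor(z['p'],cv2.COLOR_BGR2GRAY)
print([(v,int(g[v,240:250].mean())) for v in range(60,84)]); print([(v,int(g[v,240:250].mean())) for v in range(145,212,1)])
```

```text
[(60, 188), (61, 185), (62, 185), (63, 186), (64, 186), (65, 186), (66, 186), (67, 186), (68, 185), (69, 186), (70, 182), (71, 170), (72, 167), (73, 191), (74, 214), (75, 210), (76, 186), (77, 179), (78, 184), (79, 186), (80, 185), (81, 185), (82, 186), (83, 186)]
[(145, 184), (146, 184), (147, 185), (148, 183), (149, 179), (150, 153), (151, 100), (152, 66), (153, 63), (154, 63), (155, 64), (156, 63), (157, 64), (158, 64), (159, 64), (160, 64), (161, 64), (162, 67), (163, 81), (164, 121), (165, 163), (166, 180), (167, 182), (168, 179), (169, 191), (170, 210), (171, 210), (172, 196), (173, 200), (174, 219), (175, 225), (176, 227), (177, 227), (178, 227), (179, 227), (180, 227), (181, 226), (182, 226), (183, 225), (184, 226), (185, 226), (186, 225), (187, 226), (188, 225), (189, 226), (190, 226), (191, 225), (192, 225), (193, 225), (194, 226), (195, 225), (196, 225), (197, 225), (198, 222), (199, 208), (200, 182), (201, 151), (202, 123), (203, 101), (204, 82), (205, 89), (206, 108), (207, 118), (208, 118), (209, 118), (210, 118), (211, 118)]
```

Run:
```python
from h import *
z=load('w5')
f=lambda v,h: (atz(z,[(245,v)],h)[0,:2]-np.array([.573,-.008]))@np.array([.988,-.154])*1000
print('stopface top',f(71,.032),'front',f(73,.0343),'lip',f(164,.0365),f(164,.045),'lip far',f(151,.045),'step',f(172.5,.0343),'rear',f(201,.0243), 'front-rear',f(73,.0343)-f(201,.0243))
```

```text
stopface top 118.68422104159208 front 116.81787267530477 lip 36.49526497232137 37.9968886682009 lip far 49.74789570338621 step 28.020055887680314 rear -2.837258295174311 front-rear 119.65513097047908
```

```bash
python3 -c "
from rig import bot
print(bot.hand_in())"
```

```text
the job is handed in; nothing more can be done
None
```

I pressed the cassette down and slid it under the lip and leaf to the end stop (home to within about 1 mm by camera). The sprung floor came up behind it, the glassware looks untouched, the arm finished clear, and I handed the job in at about 13.5 s; no verdict was returned.

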